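Put the bar back in the sprung kitchen-roll holder

ROBOT

A 7-joint arm with a two-finger parallel gripper is mounted at the origin on the work surface. World frame = base frame: x ahead of the robot, y to its left, z up, the work surface at z = 0. Lengths are in m, angles in rad, forces in N, time in s.
With the tool pointing down it reaches from about 0.425 to 0.8 m from the base axis. Payload 8.3 kg.
Tool frame: the origin (TCP) lies on the front face of the gripper's body, between the roots of the fingers; the fingertips stand arm.tip_extent ahead of it and the grasp point (between the pads) lies 54 mm ahead of it (arm.tip_extent is the distance from the TCP to the fingertips, in m); z points along the fingers, y is the line along which they close (so a half turn about z gives the same grasp; the last joint's range is limited). The gripper opens to 85 mm and grips with 20 to 120 N. Pads are 22 mm wide; open, the fingers measure 114 mm over their backs; the gripper's body (76 mm by 85 mm) begins 54 mm behind the grasp point. The pads swing forward as they close: fully open they stand 13 mm farther back than shut.
Start: joints at [1.255, 0.383, 0.016, 1.37, -0.006, 1.388, -0.046], TCP at [0.156, -0.605, 0.304] pointing down, gripper open.
Joint ranges: [-2.95, 2.95], [-0.25, 2.06], [-1.52, 1.56], [0.18, 2.33], [-1.44, 4.58], [0.02, 2.06], [-3.01, 3.01]. Speed limits (rad/s): [2.39, 2.39, 3.01, 3.01, 3.14, 3.14, 3.14].

INTERFACE

Orientations are given as a unit quaternion [w, x, y, z].
In Python, from bench import arm gives the robot as it stands.
- The arm moves only by the tool send_rows, never from a script. Its argument "commands" is one flat list of numbers, 7 for each row, row after row: the finger opening in mm, from 0 to 85.4, then the shift along the tool's x, y, z in mm, then the turn, a rotation vector about the tool's x, y, z in degrees. In form: [hand, x, y, z, rx, ry, rz, hand, x, y, z, rx, ry, rz, ...]. A call has 1 to 20 rows; each row is the pose to reach, as a shift and turn from the pose commanded when the call began, along the tool's axes at that moment; what a row does not reach only later rows make up. A row lasts 1/10 s, in which the tool goes at most 50 mm and 8.59 degrees, less where a joint would pass 70% of its speed; a pose out of reach is approached as far as the arm can. A call with a gripper value outside its range is refused whole. The fingers move at their own pace and stop on an object; "newtons" is the grip in N (left out, the last holds). Time passes only in rows, so rows that repeat a pose let the fingers close. It gives the time, the measured TCP pose, the force, the opening and the grip force at its end, in the units of the state.
- arm.get_obs(): the state, without advancing time (a new reading comes with each control period).
- arm.camera(name): name is "scene" or "top"; returns a dict with "frame" (480x640x3 uint8, red, green, blue), "depth" (480x640 float32, m along the optical axis (not along the pixel's ray), 0 where there is no reading), "fov_y" (degrees; the focal length in pixels is half the picture's height over the tangent of half this angle, whatever the lens; pixels are square), "cx", "cy" (the principal point, pixels), "k1" (the pictures are not rectified: a ray, as slopes to the right and down, at radius r is drawn at 1 + k1 r^2 times it, then the intrinsics apply), "rvec" (rotation vector, rad) and "tvec" (3), from world to camera coordinates, as OpenCV has them. Camera axes: x right, y down, z forward; pixel columns grow to the right and rows downward; lengths in m; the calibration is good to about 2 mm. A picture is of the moment at which its call begins.
- arm.sign_off(): hands the job in; it is judged then, once.
The state is a dict: "t": time; "joint_positions": joint angles; "qd": joint speeds; "tau": joint torques, N m; "tcp_pos": TCP position; "tool_rot": TCP orientation; "force": force on the tool from outside, world axes, zero at the start; "torque": the same for the moment, N m; "finger_gap": opening from 0.0 (shut) to 1.0 (fully open); "finger_force": force on a finger pad.
Only numpy, scipy, OpenCV 4.12 (cv2) and the standard library are available. Lean on these libraries where they do the work, as an engineer would, in place of code of your own. Each camera call takes 0.05 s, during which the arm holds its last target. There are 200 camera calls.

TASK

Put the loose wooden bar back in the kitchen-roll holder; it leans in the narrow drainer tray, where only its upper end can be taken hold of. It must lie level in the notches of both end cups, held between them by the spring and let go; the gap is shorter than the bar, so the sprung cup has to be pressed back with one end of the bar to let the other end in. Leave the mug and the jar where they are.

Things in the scene. Friction and masses are not known exactly. Their poses are not given: they have to be found in the camera images.
- bar: loose straight octagonal wooden bar with 14 mm aluminium end caps, 22 mm across its flats, 280 mm long, about 0.12 kg; ends alike, it may go in either way round. Origin at its middle on its axis; y axis along it, x and z across it. It starts in the tray, sloping: +y end down on the tray's floor, -y end sticking out 53 mm beyond the tray's -y wall, about 0.18 rad from level, a flat on top
- holder: kitchen-roll holder, fixed on the worktop: wooden base board 130 x 400 x 18 mm, at each end an upright carrying an aluminium cup (end wall with an open-topped V-notch on its inner side). Origin at the centre of its underside, on the worktop; y axis along the bar's place, from the fixed cup (-y) to the sprung cup (+y), z up. Seated, the bar's axis is 85 mm above the worktop along holder y
- seat (a point): point on the holder, 85 mm above its origin: on the axis of the seated bar, halfway along the base board; axes as the holder's. The seated bar's middle lies 5 mm from here towards the fixed cup
- fixed_end (a point): inner face of the fixed cup's end wall at the seated bar's axis: 145 mm from point seat towards holder -y; axes as the holder's. Both cups: wall 58 mm wide, its top 20 mm above the seated bar's axis (105 mm above the worktop); notch 90 degrees, 40 mm long from the wall inwards, 51 mm wide at its top edges, which are 10 mm above that axis
- cup_face (a point): inner face of the sprung cup's end wall at the height of the seated bar's axis; moves with the cup; 125 mm from point seat towards holder +y when the cup is free; axes as the holder's. Behind it is a fixed wooden guide plate, inner face 178 mm from point seat, top 93 mm above the worktop
- cup (a joint): how far the sprung cup (wall and notch together) is pressed back, outwards along holder +y, in m: 0 free, 0.022 at its stop, 0.010 with the bar seated. The cups' walls are 270 mm apart at 0. A spring pushes back with 2.4 N at 0, 4.4 N at 0.010 and 6.8 N at 0.022, with a little friction
- mug: white mug, 80 mm wide, 95 mm high, a bystander; origin at the centre of its underside, z up
- jar: amber jar with a lid, 72 mm wide, 120 mm high, a bystander; origin at the centre of its underside, z up
- tray: white drainer tray fixed on the worktop, 79 (x) x 232 (y) x 45 mm high, walls and floor 5 mm, split by a wall along y into two compartments 32 mm wide: no room for fingers beside the bar inside. Origin at the centre of its underside, z up; the bar lies in the -x compartment and leans over the -y end wall. Beyond that wall the worktop is clear for 300 mm

How it is judged:
At the end, for the whole second after the job is handed in: the bar lies in both V-notches: its middle within 4 mm sideways and in height of the seat axis, within 5 mm along it of its seated place, its axis within 0.025 rad of the holder's, the sprung cup pressed back 6 to 15 mm by it; the bar is at rest and released (x of bar in the frame of seat between -0.004 and 0.004 m and z of bar in the frame of seat between -0.004 and 0.004 m and y of bar in the frame of seat between -0.009 and 0.001 m and angle between the y axis of bar and the y axis of holder, either way round below 0.025 rad and value of joint cup between 0.006 and 0.015 m and linear speed of bar below 0.02 m/s and contact force between bar and the fingers below 0.1 N); the robot touches nothing.
It fails at once if the mug was moved more than 30 mm (distance of mug from where it was at the start of the episode above 0.03 m).
It fails at once if the jar was moved more than 30 mm (distance of jar from where it was at the start of the episode above 0.03 m).
It also fails if it takes over 61 s, if anything falls off the work surface, if the arm or the gripper's body presses on something with over 40 N, if the wrist force passes 120 N, or if a joint passes its speed limit or range.

## Working session

There is one attempt and no reset: what is moved stays moved. The work goes in short steps, Python scripts to look and compute and a tool call to move; the robot and the scene stay as the last step left them, time stands still between calls to the robot, and variables do not carry over. Pictures are saved under pics/ and viewed, at most 10 in all, crops included, and the job is handed in when it is done.

Besides the shell and the picture viewer there is one more tool, called after ">>>" as name(argument=value, ...), one argument or row to a line, values as JSON. send_rows: Moves the arm, as the interface text tells. Its arguments: {"type":"object","properties":{"commands":{"type":"array"},"newtons":{"type":"number"}},"required":["commands"]}

```bash
ls; mkdir -p pics; cat > h.py <<'E'
import numpy as np, cv2
from bench import arm
from scipy.spatial.transform import Rotation as R
def cam(n):
    c=arm.camera(n); c['f']=240/np.tan(np.radians(c['fov_y'])/2)
    c['R']=R.from_rotvec(np.ravel(c['rvec'])).as_matrix(); c['t']=np.ravel(c['tvec']); return c
def K(c): return np.array([[c['f'],0,c['cx']],[0,c['f'],c['cy']],[0,0,1.]])
# drawn = ray*(1+k1 r^2): plain OpenCV k1 model
def rays(c,uv):
    p=cv2.undistortPointsIter(np.array(uv,float).reshape(-1,1,2),K(c),np.array([c['k1'],0,0,0.]),None,None,(3,50,1e-10)).reshape(-1,2)
    return np.c_[p,np.ones(len(p))]
def onplane(c,uv,z):
    d=rays(c,uv)@c['R']; o=-c['R'].T@c['t']; s=(z-o[2])/d[:,2]; return o+d*s[:,None]
def cloud(c):
    v,u=np.mgrid[:480,:640]; d=rays(c,np.c_[u.ravel(),v.ravel()])*c['depth'].reshape(-1,1)
    P=(d-c['t'])@c['R']; P[c['depth'].ravel()==0]=np.nan; return P.reshape(480,640,3)
def proj(c,P): return cv2.projectPoints(np.array(P,float).reshape(-1,1,3),np.ravel(c['rvec']),c['t'],K(c),np.array([c['k1'],0,0,0.]))[0].reshape(-1,2)
E
python3 - <<'E'
from h import *
for n in('scene','top'):
    c=cam(n); cv2.imwrite(f'pics/{n}0.png',c['frame'][:,:,::-1]); print(n,c['f'],c['k1'],-c['R'].T@c['t'],c['R'][2], (c['depth']==0).mean())
print(arm.get_obs(), arm.tip_extent)
E
```

```text
pics
scene 541.2182179647243 0.0033696380875263645 [ 1.31486981 -0.27040827  1.16265197] [-0.56701703  0.18964976 -0.80157636] 0.004228515625
top 443.30944482722754 0.012416416034683358 [0.41871606 0.00796236 1.14314462] [ 0.10393585 -0.00823124 -0.99454994] 0.0040852864583333336
{'t': 0.1, 'joint_positions': array([ 1.25509559,  0.38415162,  0.01633341,  1.37107569, -0.00631148,
        1.38821926, -0.04650852]), 'qd': array([ 0.00062705, -0.00276055, -0.00082258, -0.00163217,  0.00090777,
        0.0014894 , -0.00222455]), 'tau': array([ 3.66359542e-03, -6.29135942e+01,  8.47551618e-01, -3.72756171e+01,
        1.67044310e-02,  1.04583162e-02,  2.61999574e-06]), 'tcp_pos': array([ 0.15630045, -0.60478672,  0.3029679 ]), 'tool_rot': array([-8.95754659e-04,  9.92015948e-01,  1.26109256e-01, -1.14146952e-04]), 'force': array([-1.10238204,  0.21927487, -0.20567905]), 'torque': array([0.01490896, 0.02900247, 0.02176796]), 'finger_force': 0.0, 'finger_gap': 0.9990262370161112} 0.0726
```

View pics/scene0.png

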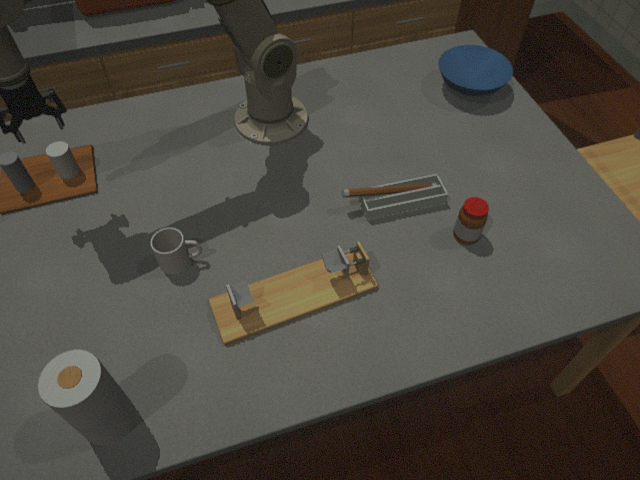

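View pics/top0.png

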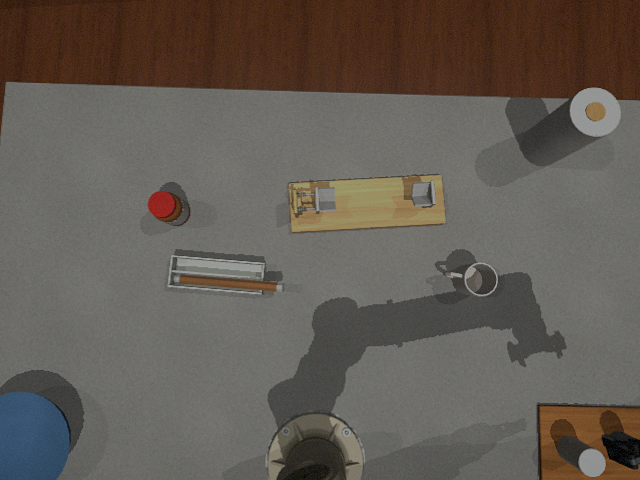

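```bash
cat > m.py <<'E'
from h import *
def bars(c):
    P=cloud(c); hsv=cv2.cvtColor(c['frame'],cv2.COLOR_RGB2HSV)
    return P,hsv
if __name__=='__main__':
  for n in('top','scene'):
    c=cam(n); P,h=bars(c); X,Y,Z=P[...,0],P[...,1],P[...,2]
    print(n,'table z',np.nanmedian(Z[(abs(X-.5)<.1)&(abs(Y+.0)<.5)&(Z<.02)]))
    # board
    m=(h[...,1]>90)&(h[...,0]>8)&(h[...,0]<35)&(X>.45)&(X<.85)&(abs(Y)<.35)&(abs(Z-.018)<.008)
    m=cv2.morphologyEx(m.astype('u1'),cv2.MORPH_OPEN,np.ones((3,3)))
    v,u=np.nonzero(m); Q=onplane(c,np.c_[u,v],.018)[:,:2]
    r=cv2.minAreaRect(Q.astype('f4')); print('board',len(Q),np.round(r[0],4),np.round(r[1],4),round(r[2],2))
    # cup walls
    m=(Z>.09)&(Z<.115)&(X>.45)&(X<.8)&(abs(Y)<.28)
    k,l,s,ce=cv2.connectedComponentsWithStats(m.astype('u1'))
    for i in range(1,k):
        if s[i,4]>15:
            q=P[l==i]; print(' hi',s[i],q.mean(0).round(4),np.nanmin(q,0).round(4),np.nanmax(q,0).round(4))
    # bar
    m=(h[...,1]>110)&(h[...,0]<16)&(X>.25)&(X<.55)&(Y>.0)&(Y<.45)&(Z>.015)&(Z<.1)
    q=P[m]; mu=q.mean(0); d=np.linalg.svd(q-mu,full_matrices=False)[2][0]; d*=np.sign(d[1])
    s=(q-mu)@d; print('bar',len(q),mu.round(4),d.round(4),(mu+d*s.min()).round(4),(mu+d*s.max()).round(4))
    for a,b in((.45,.9),(.2,.5)):pass
    for nm,(x0,x1,y0,y1) in dict(mug=(.35,.6,-.45,-.2),jar=(.45,.7,.3,.6)).items():
        m=(X>x0)&(X<x1)&(Y>y0)&(Y<y1)&(Z>.07); q=P[m]; print(nm,len(q),np.median(q,0).round(3),np.nanmin(q,0).round(3),np.nanmax(q,0).round(3))
    m=(X>.3)&(X<.55)&(Y>.05)&(Y<.42)&(Z>.038)&(Z<.052)&(h[...,1]<60); q=P[m]
    print('tray',np.nanmin(q,0).round(3),np.nanmax(q,0).round(3), cv2.minAreaRect(q[:,:2].astype('f4')))
E
python3 m.py
```

```text
top table z 6.625846780234389e-06
board 4456 [ 0.6423 -0.1156] [0.1295 0.3968] 4.97
 hi [413 181  23  26 225] [ 0.6552 -0.2514  0.0976] [ 0.6235 -0.2702  0.0902] [ 0.6842 -0.2187  0.1095]
 hi [315 187  21  25 188] [ 0.633  -0.0012  0.0981] [ 0.6035 -0.0319  0.09  ] [0.6644 0.0174 0.1083]
 hi [293 190   5  24  72] [0.6267 0.0644 0.0928] [0.5983 0.059  0.0904] [0.6547 0.0704 0.0957]
bar 781 [0.4285 0.2249 0.0506] [ 0.0555  0.9818 -0.1814] [0.4217 0.1046 0.0728] [0.4357 0.3512 0.0273]
mug 447 [ 0.458 -0.372  0.088] [ 0.414 -0.419  0.07 ] [ 0.492 -0.312  0.101]
jar 838 [0.603 0.368 0.118] [0.571 0.341 0.07 ] [0.641 0.407 0.126]
tray [0.403 0.138 0.038] [0.493 0.376 0.051] ((0.44836699962615967, 0.2567736506462097), (0.234508216381073, 0.07896103709936142), 86.7101058959961)
scene table z -0.0010904463723783694
board 6269 [ 0.6515 -0.1168] [0.1316 0.397 ] 4.91
 hi [356 242  13  19  55] [0.6327 0.0638 0.092 ] [0.6058 0.0567 0.0901] [0.6618 0.0691 0.0966]
 hi [330 246  20  28 157] [0.646  0.0038 0.0981] [ 0.6084 -0.0302  0.09  ] [0.6708 0.0191 0.1082]
 hi [321 252  12   4  24] [ 0.616  -0.0201  0.0923] [ 0.6112 -0.0348  0.0902] [ 0.6222 -0.008   0.0946]
 hi [226 283  28  26 178] [ 0.6644 -0.2542  0.0979] [ 0.6299 -0.2709  0.0901] [ 0.6909 -0.2197  0.109 ]
bar 397 [0.4356 0.2134 0.0512] [ 0.0367  0.9832 -0.1785] [0.4316 0.1054 0.0708] [0.4407 0.3509 0.0262]
mug 536 [ 0.467 -0.377  0.084] [ 0.418 -0.42   0.07 ] [ 0.5   -0.312  0.099]
jar 770 [0.623 0.364 0.114] [0.579 0.336 0.07 ] [0.649 0.409 0.125]
tray [0.409 0.138 0.038] [0.499 0.374 0.052] ((0.4541641175746918, 0.25505876541137695), (0.2337813675403595, 0.0848664864897728), 86.261474609375)
```

```bash
cat > p.py <<'E'
from h import *
def pose():
    o=arm.get_obs(); return np.array(o['tcp_pos']),R.from_quat(np.roll(o['tool_rot'],-1))
def rot(yaw,pitch=0):
    """tool x along bar heading `yaw` (deg); bar +x tool end down by pitch (deg)"""
    return R.from_euler('z',yaw,degrees=True)*R.from_euler('x',180,degrees=True)*R.from_euler('y',-pitch,degrees=True)
def row(p,r,base=None,grasp=False):
    p0,r0=base or pose(); p=np.array(p,float)
    if grasp: p=p-r.apply([0,0,.054])
    return np.r_[r0.inv().apply(p-p0)*1e3,(r0.inv()*r).as_rotvec(degrees=True)].round(1)
E
python3 - <<'E'
from p import *
print(pose()[1].as_matrix().round(3)); print(rot(87,10).as_matrix().round(3))
print(row([.42,-.32,.3],rot(50)).tolist()); print(row([.43,.1,.22],rot(87,10)).tolist())
E
```

```text
[[ 0.968  0.25  -0.   ]
 [ 0.25  -0.968  0.001]
 [-0.    -0.001 -1.   ]]
[[ 0.052  0.999 -0.009]
 [ 0.983 -0.052 -0.173]
 [-0.174  0.    -0.985]]
[326.6, -209.9, 3.5, -0.1, -0.0, -35.5]
[441.4, -613.9, 84.0, -6.4, -8.7, -72.3]
```

>>> send_rows(
  commands=[85,326,-210,3,0,0,-36,85,326,-210,3,0,0,-36,85,326,-210,3,0,0,-36,85,326,-210,3,0,0,-36,85,326,-210,3,0,0,-36,85,326,-210,3,0,0,-36,85,326,-210,3,0,0,-36,85,326,-210,3,0,0,-36,85,441,-614,84,-6.4,-8.7,-72.3,85,441,-614,84,-6.4,-8.7,-72.3,85,441,-614,84,-6.4,-8.7,-72.3,85,441,-614,84,-6.4,-8.7,-72.3,85,441,-614,84,-6.4,-8.7,-72.3,85,441,-614,84,-6.4,-8.7,-72.3,85,441,-614,84,-6.4,-8.7,-72.3,85,441,-614,84,-6.4,-8.7,-72.3,85,441,-614,84,-6.4,-8.7,-72.3,85,441,-614,84,-6.4,-8.7,-72.3,85,441,-614,84,-6.4,-8.7,-72.3,85,441,-614,84,-6.4,-8.7,-72.3],
)

```text
t: 2.2
tcp_pos: [0.4299, 0.0984, 0.22]
tool_rot: [0.061, 0.723, 0.685, -0.064]
force: [0.4, -1.2, -0.3]
finger_gap: 0.995
finger_force: 0.0
```

```bash
python3 - <<'E'
from p import *
p,r=pose(); print(p,r.as_matrix().round(3),arm.get_obs()['t'])
out=[]
for n in('scene','top'):
    c=cam(n); im=c['frame'].copy(); 
    for q in([0,0,0],[0,.05,.0726],[0,-.05,.0726],[0,.0425,.0726],[0,-.0425,.0726]):
        u,v=proj(c,[p+r.apply(q)])[0]; print(n,q,u.round(1),v.round(1)); cv2.circle(im,(int(u),int(v)),1,(0,255,0),-1)
    u,v=map(int,proj(c,[p+r.apply([0,0,.04])])[0]); out.append(cv2.resize(im[max(v-60,0):v+60,u-80:u+80][:,:,::-1],(640,480) if 0 else (400,300),interpolation=cv2.INTER_NEAREST))
cv2.imwrite('pics/g1.png',np.hstack(out))
E
```

```text
[0.42989627 0.09836287 0.21996039] [[ 0.054  0.999 -0.009]
 [ 0.983 -0.054 -0.176]
 [-0.176  0.    -0.984]] 2.2
scene [0, 0, 0] 349.3 152.5
scene [0, 0.05, 0.0726] 349.0 187.7
scene [0, -0.05, 0.0726] 337.8 160.0
scene [0, 0.0425, 0.0726] 348.1 185.6
scene [0, -0.0425, 0.0726] 338.6 162.0
top [0, 0, 0] 272.7 282.3
top [0, 0.05, 0.0726] 283.6 260.9
top [0, -0.05, 0.0726] 279.5 305.8
top [0, 0.0425, 0.0726] 283.3 264.2
top [0, -0.0425, 0.0726] 279.8 302.4
```

View pics/g1.png

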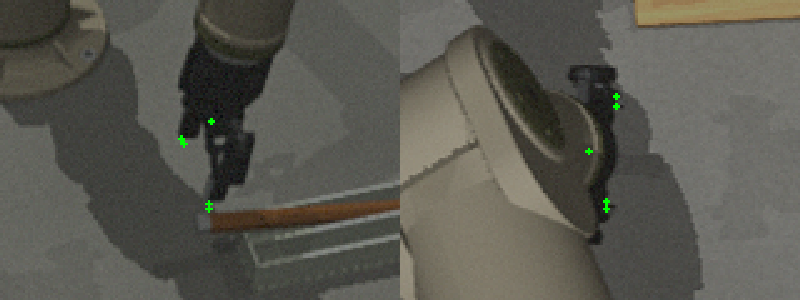

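```bash
python3 - <<'E'
from p import *
p,r=pose()
for n in('scene','top'):
    c=cam(n); P=cloud(c); h=cv2.cvtColor(c['frame'],cv2.COLOR_RGB2HSV)
    m=(np.linalg.norm(P-p,axis=2)<.13)&(P[...,2]>.12)&(h[...,2]<75)
    q=r.inv().apply(P[m]-p)*1e3
    for z0 in(-30,-10,10,20,30,40,50,60,70):
        s=q[(q[:,2]>z0)&(q[:,2]<z0+10)]
        if len(s)>4: print(n,z0,len(s),np.percentile(s[:,0],[2,98]).round(1),np.percentile(s[:,1],[2,98]).round(1))
    P2=P[(P[...,2]>.005)&(P[...,2]<.03)&(np.hypot(P[...,0],P[...,1])<.15)&(P[...,2]>.005)]
    print(n,'base',np.percentile(P2,[1,99],axis=0).round(4).tolist(), cv2.minEnclosingCircle(P2[:,:2].astype('f4')))
E
```

```text
scene -30 101 [-21.2   9.9] [-23.7  73.8]
scene -10 82 [-18.5   9.6] [-66.7  76.2]
scene 10 39 [-15.2   8.2] [-67.6  76.7]
scene 20 31 [-12.8   3.1] [-49.8  59.8]
scene 30 47 [-11.7   7.4] [-43.6  60.5]
scene 40 49 [-12.5   9.2] [-43.6  60.6]
scene 50 30 [-11.7  10. ] [-43.9  58.4]
scene base [[-0.0824, -0.115, 0.0055], [0.1201, 0.1091, 0.0292]] ((-0.005463194567710161, -0.005692311096936464), 0.14604569971561432)
top -30 29 [-17.9  10.3] [-69.9  68.9]
top -10 80 [-18.2  -5.4] [-68.6  67.7]
top 10 36 [-14.2   5.8] [-58.   57.2]
top 20 5 [-12.4  -7.3] [-58.   46.9]
top 30 9 [-12.3  -8. ] [-54.4  42.8]
top 40 11 [-12.3  -7.3] [-55.4  54.2]
top base [[-0.0318, -0.1153, 0.0058], [0.1147, 0.0, 0.0291]] ((0.059948503971099854, -0.05979987978935242), 0.11364535242319107)
```

```bash
python3 - <<'E'
from p import *
for z in(.1,.061): print(row([.4225,.1165,z],rot(86.9,10.3),grasp=True).tolist())
E
```

```text
[38.5, -8.5, 61.2, 0.0, -0.2, -0.0]
[45.3, -8.5, 99.6, 0.0, -0.2, -0.0]
```

>>> send_rows(
  commands=[85,38,-8.5,61,0,-0.2,0,85,38,-8.5,61,0,-0.2,0,85,45,-8.5,80,0,-0.2,0,85,45,-8.5,99,0,-0.2,0,85,45,-8.5,99,0,-0.2,0,20,45,-8.5,99,0,-0.2,0,10,45,-8.5,99,0,-0.2,0,10,45,-8.5,99,0,-0.2,0,10,45,-8.5,99,0,-0.2,0,10,45,-8.5,99,0,-0.2,0,10,45,-8.5,99,0,-0.2,0,10,45,-8.5,99,0,-0.2,0,10,45,-8.5,99,0,-0.2,0,10,45,-8.5,99,0,-0.2,0],
  newtons=90,
)

```text
t: 3.8
tcp_pos: [0.4231, 0.1272, 0.1151]
tool_rot: [0.062, 0.723, 0.685, -0.065]
force: [-0.4, -0.3, 6.4]
finger_gap: 0.238
finger_force: 87.8
```

```bash
python3 - <<'E'
from p import *
for a in(([.4225,.1165,.16],rot(86.9,10.3)),([.46,-.15,.16],rot(95,0))): print(row(*a,grasp=True).tolist())
E
```

```text
[-18.5, 0.1, -96.2, 0.1, -0.0, 0.1]
[-288.1, 51.6, -48.1, -0.6, 10.3, -8.0]
```

>>> send_rows(
  commands=[10,-5,0,-25,0,0,0,10,-10,0,-50,0,0,0,10,-18,0,-96,0,0,0,10,-18,0,-96,0,0,0,10,-60,8,-88,0,2,-1,10,-100,16,-80,0,4,-2.5,10,-140,24,-74,0,6,-4,10,-180,32,-68,0,8,-5.5,10,-220,40,-60,-0.6,10.3,-7,10,-260,47,-53,-0.6,10.3,-8,10,-288,51.6,-48,-0.6,10.3,-8,10,-288,51.6,-48,-0.6,10.3,-8,10,-288,51.6,-48,-0.6,10.3,-8,10,-288,51.6,-48,-0.6,10.3,-8],
)

```text
t: 5.2
tcp_pos: [0.4597, -0.1487, 0.2129]
tool_rot: [-0.001, 0.675, 0.738, -0.0]
force: [-0.1, 0.2, 0.2]
finger_gap: 0.237
finger_force: 88.2
```

```bash
cat > b.py <<'E'
from p import *
def bar(c,zmin=.004):
    P=cloud(c); h=cv2.cvtColor(c['frame'],cv2.COLOR_RGB2HSV); X,Y,Z=P[...,0],P[...,1],P[...,2]
    m=(h[...,1]>120)&((h[...,0]<15)|(h[...,0]>175))&(X>.3)&(X<.8)&(Y>-.3)&(Y<.3)&(Z>zmin)&(Z<.3)
    k,l,s,_=cv2.connectedComponentsWithStats(m.astype('u1')); 
    q=P[np.isin(l,[i for i in range(1,k) if s[i,4]>30])]
    mu=q.mean(0); d=np.linalg.svd(q-mu,full_matrices=False)[2][0]; d*=np.sign(d[1]); s=(q-mu)@d
    print('bar n',len(q),'mu',mu.round(4),'yaw',np.degrees(np.arctan2(d[1],d[0])).round(2),'pitch',np.degrees(np.arcsin(-d[2])).round(2),'ends',(mu+d*s.min()).round(4),(mu+d*s.max()).round(4))
    return P,m
if __name__=='__main__':
    o=arm.get_obs(); print(o['t'],o['tcp_pos'],o['finger_gap'],o['finger_force'],o['force'])
    for n in('top','scene'): bar(cam(n))
E
python3 b.py
```

```text
5.2 [ 0.45965953 -0.14865495  0.21289171] 0.23722665767721215 88.18942319601774 [-0.07360387  0.21004954  0.24070468]
bar n 627 mu [ 0.4465 -0.0154  0.1663] yaw 94.39 pitch 0.38 ends [ 0.4552 -0.1292  0.167 ] [0.4387 0.0861 0.1656]
bar n 266 mu [0.4534 0.0028 0.1647] yaw 95.08 pitch 0.62 ends [ 0.4643 -0.1193  0.166 ] [0.446  0.0863 0.1638]
```

>>> send_rows(
  commands=[10,0,0,40,0,0,0,10,0,0,80,0,0,0,10,0,0,110,0,0,0,10,0,0,125,0,0,0,10,0,0,133,0,0,0,10,0,0,136,0,0,0,10,0,0,136,0,0,0,10,0,0,136,0,0,0],
)

```text
t: 6.1
tcp_pos: [0.4603, -0.1501, 0.0783]
tool_rot: [0.0, 0.676, 0.737, -0.0]
force: [-0.1, 0.1, -1.4]
finger_gap: 0.239
finger_force: 88.2
```

>>> send_rows(
  commands=[26,0,0,1,0,0,0,40,0,0,1,0,0,0,60,0,0,1,0,0,0,85,0,0,1,0,0,0,85,0,0,1,0,0,0,85,0,0,-40,0,0,0,85,0,0,-80,0,0,0,85,0,0,-80,0,0,0],
)

```text
t: 6.9
tcp_pos: [0.4625, -0.1505, 0.1623]
tool_rot: [0.003, 0.675, 0.737, 0.001]
force: [0.4, -0.9, 0.6]
finger_gap: 1.002
finger_force: 0.0
```

```bash
python3 b.py
```

```text
6.9 [ 0.46254464 -0.15045755  0.16231744] 1.0020816152693799 0.0 [ 0.43572826 -0.88739477  0.55165095]
bar n 488 mu [ 0.4492 -0.0239  0.0203] yaw 93.78 pitch 0.14 ends [ 0.457  -0.142   0.0206] [0.442  0.0848 0.02  ]
bar n 266 mu [ 0.4591 -0.0466  0.0187] yaw 94.56 pitch 0.19 ends [ 0.4684 -0.163   0.0191] [0.4488 0.0834 0.0182]
```

```bash
python3 - <<'E'
from p import *
for z in(.12,.076): print(row([.450,-.0405,z],rot(94.2)).tolist())
E
```

```text
[110.3, -0.6, 38.1, 0.0, 0.1, 0.8]
[110.3, -0.6, 82.1, 0.0, 0.1, 0.8]
```

>>> send_rows(
  commands=[85,40,0,5,0,0,0.8,85,80,0,20,0,0,0.8,85,110,-0.6,38,0,0,0.8,85,110,-0.6,65,0,0,0.8,85,110,-0.6,78,0,0,0.8,85,110,-0.6,82,0,0,0.8,40,110,-0.6,82,0,0,0.8,20,110,-0.6,82,0,0,0.8,10,110,-0.6,82,0,0,0.8,10,110,-0.6,82,0,0,0.8,10,110,-0.6,82,0,0,0.8,10,110,-0.6,82,0,0,0.8,10,110,-0.6,82,0,0,0.8,10,110,-0.6,82,0,0,0.8],
  newtons=90,
)

```text
t: 8.4
tcp_pos: [0.45, -0.0408, 0.0764]
tool_rot: [0.0, 0.681, 0.732, -0.0]
force: [-1.7, -1.1, 8.6]
finger_gap: 0.226
finger_force: 88.7
```

```bash
python3 - <<'E'
from p import *
for a in(([.45,-.0405,.22],rot(94.4)),([.6456,-.1206,.15+.0654],rot(95,0))): print(row(*a).tolist())
E
```

```text
[0.2, 0.0, -143.6, -0.0, 0.0, -0.2]
[-93.9, 189.3, -139.0, -0.0, 0.0, -0.8]
```

>>> send_rows(
  commands=[10,0,0,-15,0,0,0,10,0,0,-45,0,0,0,10,0,0,-90,0,0,0,10,0,0,-130,0,0,0,10,0,0,-143,0,0,0,10,-15,30,-143,0,0,-0.4,10,-35,70,-142,0,0,-0.8,10,-55,110,-141,0,0,-0.8,10,-75,150,-140,0,0,-0.8,10,-90,180,-139,0,0,-0.8,10,-94,189,-139,0,0,-0.8,10,-94,189,-139,0,0,-0.8,10,-94,189,-139,0,0,-0.8,10,-94,189,-139,0,0,-0.8],
)

```text
t: 9.8
tcp_pos: [0.6442, -0.1198, 0.214]
tool_rot: [-0.001, 0.675, 0.738, -0.001]
force: [0.5, 0.4, -0.8]
finger_gap: 0.227
finger_force: 88.7
```

```bash
cat > v.py <<'E'
from b import *
import sys
o=arm.get_obs(); print(o['t'],o['tcp_pos'],'tool yaw',rot(0).inv().__mul__(pose()[1]).as_rotvec(degrees=True).round(2),o['finger_gap'],o['finger_force'],o['force'].round(2))
out=[]
for n in('top','scene'):
    c=cam(n); bar(c,.06); u,v=map(int,proj(c,[[.645,-.116,.1]])[0])
    im=c['frame'][v-60:v+60,u-80:u+80][:,:,::-1]; out.append(cv2.resize(im,(400,300),interpolation=cv2.INTER_CUBIC))
    P=cloud(c)
    h=cv2.cvtColor(c['frame'],cv2.COLOR_RGB2HSV)
    for nm,s0 in(('fixed',(.6576,-.2600)),('sprung',(.633,.009))):
        m=(np.hypot(P[...,0]-s0[0],P[...,1]-s0[1])<.05)&(P[...,2]>.098)&(P[...,2]<.11)&(h[...,1]<70)
        q=P[m]; print(nm,len(q),np.median(q,0).round(4) if len(q) else '',np.nanpercentile(q[:,0],[2,98]).round(4) if len(q) else '')
cv2.imwrite(f'pics/{sys.argv[1]}.png',cv2.convertScaleAbs(np.hstack(out),alpha=1.4))
E
python3 v.py v1
```

```text
9.8 [ 0.64418535 -0.11982151  0.21399561] tool yaw [ 1.200e-01 -8.000e-02 -9.504e+01] 0.22718446292836902 88.69411697611213 [ 0.48  0.42 -0.76]
bar n 277 mu [ 0.634  -0.0442  0.1573] yaw 94.71 pitch -0.15 ends [ 0.6387 -0.1012  0.1572] [0.6299 0.0055 0.1574]
fixed 0  
sprung 51 [0.6191 0.0114 0.1037] [0.6046 0.6604]
bar n 322 mu [ 0.6533 -0.1543  0.1566] yaw 95.04 pitch 0.08 ends [ 0.6611 -0.2423  0.1567] [0.6392 0.0055 0.1564]
fixed 84 [ 0.6625 -0.2649  0.1035] [0.6343 0.6897]
sprung 62 [0.645  0.0113 0.1029] [0.6214 0.6658]
```

View pics/v1.png

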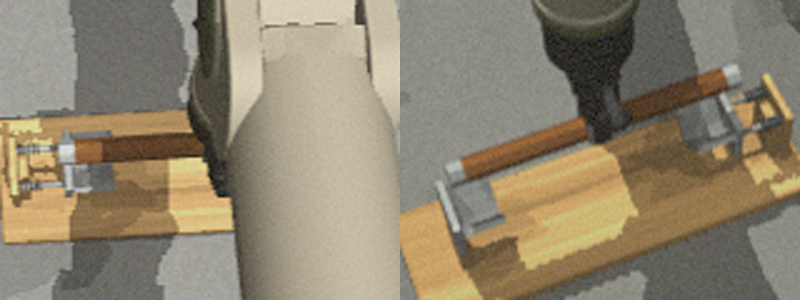

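```bash
cat > w.py <<'E'
from p import *
S=np.array([.6464,-.1165,.085]); D=np.array([np.cos(np.radians(95)),np.sin(np.radians(95)),0])
OFF=np.array([.001,0,.0654])
def wp(s,h,th,dx=0):
    r=rot(95,th); return row(S+D*s/1e3+[dx/1e3,0,h/1e3]-r.apply(OFF),r).tolist()
E
python3 - <<'E'
from w import *
for a in((-20,55,8),(-20,24,8)): print(a,wp(*a))
E
```

```text
(-20, 55, 8) [-8.5, 2.4, 9.5, -0.1, -8.0, 0.0]
(-20, 24, 8) [-8.5, 2.4, 40.5, -0.1, -8.0, 0.0]
```

>>> send_rows(
  commands=[10,-4,1.2,4,0,-4,0,10,-8.5,2.4,9.5,0,-8,0,10,-8.5,2.4,9.5,0,-8,0,10,-8.5,2.4,20,0,-8,0,10,-8.5,2.4,30,0,-8,0,10,-8.5,2.4,36,0,-8,0,10,-8.5,2.4,40.5,0,-8,0,10,-8.5,2.4,40.5,0,-8,0,10,-8.5,2.4,40.5,0,-8,0],
)

```text
t: 10.8
tcp_pos: [0.6481, -0.1288, 0.1735]
tool_rot: [0.051, 0.674, 0.735, -0.047]
force: [0.7, 0.4, -0.8]
finger_gap: 0.227
finger_force: 88.7
```

```bash
python3 v.py v2; python3 - <<'E'
from w import *
for a in((-20,24,8),(2,22,8),(2,3,0),(-4,3,0)): print(a,wp(*a))
E
```

```text
10.8 [ 0.64807885 -0.12880996  0.17348441] tool yaw [ -6.52  -6.12 -94.82] 0.2271607039857801 88.70097320526838 [ 0.69  0.35 -0.85]
bar n 189 mu [ 0.6442 -0.1242  0.1159] yaw 94.8 pitch 7.81 ends [ 0.6554 -0.2572  0.1342] [ 0.635  -0.0143  0.1007]
fixed 50 [ 0.6425 -0.2643  0.1039] [0.6278 0.683 ]
sprung 111 [0.6339 0.0101 0.1035] [0.6052 0.6593]
bar n 281 mu [ 0.6591 -0.183   0.1229] yaw 94.2 pitch 8.36 ends [ 0.6645 -0.2568  0.1337] [ 0.6465 -0.011   0.0975]
fixed 45 [ 0.6766 -0.2637  0.1032] [0.6331 0.6908]
sprung 94 [0.6407 0.0102 0.1031] [0.6104 0.6658]
(-20, 24, 8) [0.4, -0.8, -0.0, -0.1, -0.0, 0.0]
(2, 22, 8) [22.5, -0.8, -1.1, -0.1, -0.0, 0.0]
(2, 3, 0) [16.0, -0.8, 18.5, -0.1, 8.0, -0.0]
(-4, 3, 0) [10.1, -0.8, 19.3, -0.1, 8.0, -0.0]
```

View pics/v2.png

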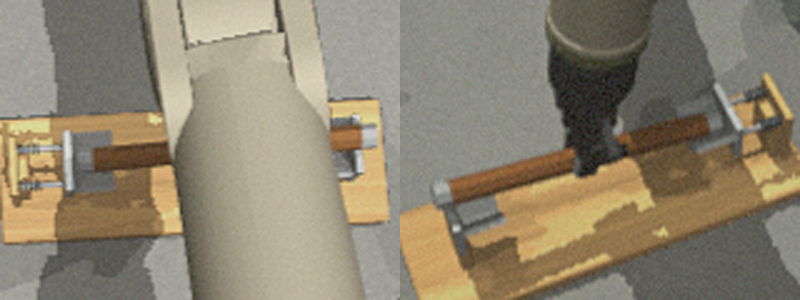

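>>> send_rows(
  commands=[10,5,0,0,0,0,0,10,10,0,0,0,0,0,10,14,0,-0.5,0,0,0,10,18,0,-1,0,0,0,10,21,0,-1,0,0,0,10,22,0,-1,0,0,0,10,22,0,-1,0,0,0,10,22,0,-1,0,0,0],
)

```text
t: 11.7
tcp_pos: [0.6462, -0.1075, 0.1717]
tool_rot: [0.051, 0.674, 0.735, -0.048]
force: [0.5, -5.6, 1.2]
finger_gap: 0.228
finger_force: 88.8
```

```bash
python3 v.py v3; python3 - <<'E'
from w import *
for a in((2,22,8),(2,12.8,4),(2,3,0),(-4,3,0)): print(a,wp(*a))
E
```

```text
11.7 [ 0.64621628 -0.10747614  0.17169821] tool yaw [ -6.59  -6.16 -94.79] 0.2284963147834617 88.82214238867164 [ 0.48 -5.64  1.23]
bar n 195 mu [ 0.6443 -0.1218  0.1166] yaw 95.04 pitch 7.36 ends [ 0.6544 -0.2369  0.1315] [0.6328 0.0085 0.0997]
fixed 79 [ 0.6529 -0.2639  0.1048] [0.6282 0.6829]
sprung 104 [0.6322 0.0257 0.1032] [0.6028 0.6574]
bar n 255 mu [ 0.6584 -0.1824  0.1236] yaw 95.89 pitch 7.47 ends [ 0.6641 -0.2373  0.1309] [ 0.652  -0.1202  0.1154]
fixed 85 [ 0.663  -0.2648  0.1032] [0.635  0.6909]
sprung 95 [0.6391 0.0249 0.1026] [0.6107 0.6654]
(2, 22, 8) [1.1, -0.6, -0.4, -0.1, 0.0, -0.0]
(2, 12.8, 4) [-2.1, -0.6, 9.0, -0.1, 4.0, -0.0]
(2, 3, 0) [-5.3, -0.6, 19.2, -0.1, 8.0, -0.0]
(-4, 3, 0) [-11.2, -0.6, 20.1, -0.1, 8.0, -0.0]
```

View pics/v3.png

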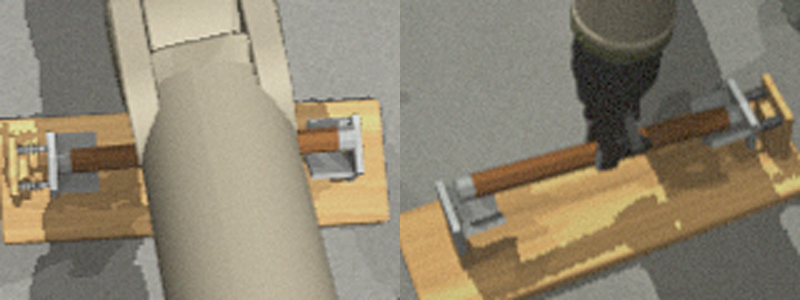

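>>> send_rows(
  commands=[10,1.5,0,0,0,0,0,10,1,0,2,0,1,0,10,0.2,0,4.4,0,2,0,10,-0.8,0,6.7,0,3,0,10,-1.6,0,9,0,4,0,10,-2.4,0,11.6,0,5,0,10,-3.2,0,14.1,0,6,0,10,-4,0,16.6,0,7,0,10,-4.8,0,19,0,8,0,10,-4.8,0,19,0,8,0,10,-4.8,0,19,0,8,0],
)

```text
t: 12.9
tcp_pos: [0.6468, -0.1156, 0.1533]
tool_rot: [-0.0, 0.676, 0.737, -0.001]
force: [0.6, -6.3, 0.1]
finger_gap: 0.23
finger_force: 88.8
```

```bash
python3 v.py v4; python3 - <<'E'
from w import *
for a in((2,3,0),(-4,3,0),(-4,1.5,0)): print(a,wp(*a))
E
```

```text
12.9 [ 0.64678223 -0.11558669  0.1532654 ] tool yaw [ 3.00e-02 -1.10e-01 -9.49e+01] 0.22972752180647696 88.84533897042274 [ 0.59 -6.32  0.14]
bar n 245 mu [ 0.637  -0.0399  0.0969] yaw 95.4 pitch 0.89 ends [ 0.643  -0.1027  0.0979] [0.6324 0.009  0.0961]
fixed 0  
sprung 96 [0.6304 0.0265 0.1038] [0.6039 0.6572]
bar n 345 mu [ 0.6553 -0.1416  0.0957] yaw 94.56 pitch -0.01 ends [ 0.6629 -0.2378  0.0956] [0.6431 0.0104 0.0957]
fixed 90 [ 0.663  -0.2646  0.1034] [0.6347 0.6899]
sprung 92 [0.6394 0.0266 0.1027] [0.6089 0.6649]
(2, 3, 0) [-0.1, -0.5, -0.0, -0.1, 0.0, -0.1]
(-4, 3, 0) [-6.1, -0.5, -0.0, -0.1, 0.0, -0.1]
(-4, 1.5, 0) [-6.1, -0.5, 1.5, -0.1, 0.0, -0.1]
```

View pics/v4.png

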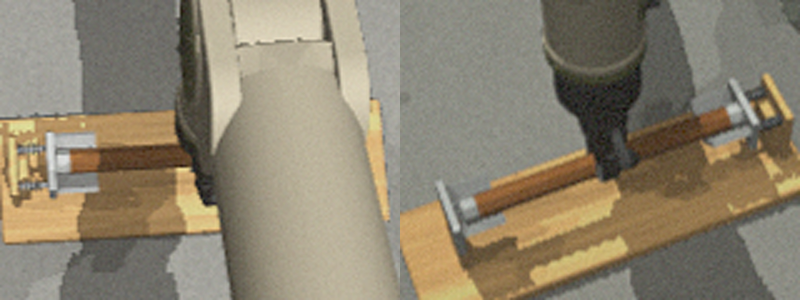

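>>> send_rows(
  commands=[10,-2,0,0,0,0,0,10,-4,0,0.5,0,0,0,10,-5,0,1,0,0,0,10,-6,0,1.5,0,0,0,10,-6,0,2,0,0,0,10,-6,0,2,0,0,0,10,-6,0,2,0,0,0],
)

```text
t: 13.7
tcp_pos: [0.6472, -0.1198, 0.152]
tool_rot: [-0.001, 0.676, 0.737, -0.0]
force: [-3.7, -3.0, 7.7]
finger_gap: 0.231
finger_force: 89.9
```

>>> send_rows(
  commands=[10,0,-0.7,-0.5,0,0,0,10,0,-1.5,-0.5,0,0,0,10,0,-1.5,-0.5,0,0,0,10,0,-1.5,-0.5,0,0,0],
)

```text
t: 14.1
tcp_pos: [0.6462, -0.1206, 0.1516]
tool_rot: [-0.0, 0.676, 0.737, -0.0]
force: [2.7, -3.7, 0.2]
finger_gap: 0.229
finger_force: 88.9
```

```bash
python3 v.py v5
```

```text
14.1 [ 0.64620733 -0.12059323  0.15164786] tool yaw [ 4.000e-02 -1.000e-02 -9.497e+01] 0.2287089617833514 88.90109550207853 [ 2.71 -3.68  0.22]
bar n 256 mu [ 0.6372 -0.0464  0.0953] yaw 94.12 pitch -0.05 ends [ 0.6416 -0.108   0.0953] [0.6335 0.0047 0.0954]
fixed 0  
sprung 85 [0.6311 0.0221 0.1036] [0.6039 0.6576]
bar n 294 mu [ 0.6548 -0.154   0.0939] yaw 94.71 pitch -0.51 ends [ 0.6621 -0.2429  0.0931] [0.6417 0.0048 0.0953]
fixed 93 [ 0.6633 -0.2648  0.1034] [0.6345 0.69  ]
sprung 84 [0.6393 0.0218 0.1031] [0.6091 0.6645]
```

>>> send_rows(
  commands=[10,-1,0.4,0,0,0,0,10,-1.5,0.4,0.3,0,0,0,10,-1.5,0.4,0.3,0,0,0,26,-1.5,0.4,0.3,0,0,0,35,-1.5,0.4,0.3,0,0,0,50,-1.5,0.4,0.3,0,0,0,70,-1.5,0.4,0.3,0,0,0,70,-1.5,0.4,0.3,0,0,0,70,-1.5,0.4,0.3,0,0,0,70,-1.5,0.4,-20,0,0,0,70,-1.5,0.4,-60,0,0,0,70,-1.5,0.4,-110,0,0,0,70,-1.5,0.4,-150,0,0,0,70,-80,-60,-180,0,0,0,70,-120,-100,-180,0,0,0,70,-160,-140,-180,0,0,0,70,-160,-140,-180,0,0,0,70,-160,-140,-180,0,0,0],
)

```text
t: 16.0
tcp_pos: [0.5166, -0.2983, 0.3324]
tool_rot: [-0.0, 0.679, 0.734, -0.002]
force: [0.6, -0.7, -0.7]
finger_gap: 0.822
finger_force: 0.0
```

```bash
python3 v.py v6
```

```text
16.0 [ 0.51659498 -0.2983066   0.33241837] tool yaw [ 1.000e-02 -2.800e-01 -9.449e+01] 0.82192988954803 0.0 [ 0.58 -0.73 -0.73]
bar n 620 mu [ 0.6433 -0.1188  0.0953] yaw 94.61 pitch 0.01 ends [ 0.6534 -0.2448  0.0953] [0.6335 0.0028 0.0953]
fixed 87 [ 0.6544 -0.2632  0.1042] [0.6278 0.6818]
sprung 95 [0.6321 0.0213 0.1033] [0.6039 0.6582]
bar n 495 mu [ 0.6523 -0.1195  0.0945] yaw 94.83 pitch -0.15 ends [ 0.6629 -0.2443  0.0942] [0.6419 0.0038 0.0948]
fixed 89 [ 0.6624 -0.2646  0.1038] [0.6333 0.6893]
sprung 81 [0.6392 0.0205 0.103 ] [0.6113 0.6644]
```

View pics/v6.png

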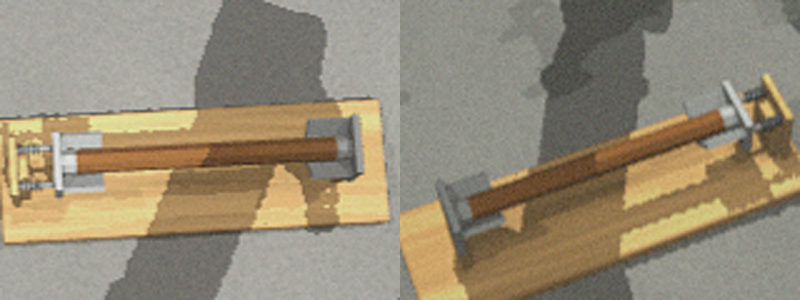

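```bash
python3 -c "
from bench import arm
print(arm.sign_off())"
```

```text
the job is handed in; nothing more can be done
None
```

The bar is back in the kitchen-roll holder and handed in at about 16 s. The last pictures show it level in both notches and let go, with the sprung cup pressed back about 10 mm. The arm did not go near the mug or the jar. The sign-off gave no verdict.

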